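# Strip down a pump head: sort the valves, draw the plunger for inspection

## Task

Servicing the pump head: first stand the two loose check valves upright, caps up, each on the floor of the tray of its cap's colour, and let go of them. Then take the plunger by its black knob and draw it straight along its leaning bore, without forcing it sideways, until the whole green band is out of the bore while the red band below it stays hidden inside; finish gripping the knob and holding the plunger still there for inspection, not letting go. Leave the bottle, the jar and the wrench as they are.

Things in the scene. Friction and masses are not known exactly. Their poses are not given: they have to be found in the camera images.
- plunger: Loose steel rod, 16 mm diameter, 100 to 205 g; black cylindrical knob, 28 mm diameter, 32 mm long, on its outer end. Origin at the inner tip's centre, z along the rod to the knob. From the tip: red band 16-26 mm, green band 44-64, knob 85-117. At the start the tip rests on the bore's bottom, 15 mm of bare rod shows under the knob. Slides freely, no spring or latch; falls back when let go
- bore_mouth (a point): Centre of the bore's mouth on the pump head's upper face; z axis outward along the bore, which leans 0.35 rad (20 degrees) from vertical towards the block's own -x, roughly to the robot; y axis level. Bore 17 mm in diameter, 70 mm deep: drawing the plunger 26 mm just frees the green band, at 44 mm the red band begins to show
- pump_head: Aluminium block, 60 x 70 mm across, 90 mm long along the bore, clamped leaning in a grey stand (base plate 130 x 110 x 12 mm) fixed to the bench; the bore mouth is 109 mm above the bench and 19 mm towards -x from the origin. Origin at the centre of the base plate's underside, z up, x level, pointing away from the side to which the bore leans
- blue_valve: Blue-capped check valve, loose on the bench: a steel cylinder 26 mm in diameter and 50 mm tall, standing upright, its top 14 mm a blue cap of the same diameter; origin at the centre of its underside, z axis up towards the cap. About 90 g
- yellow_valve: Yellow-capped check valve, loose on the bench: a steel cylinder 26 mm in diameter and 50 mm tall, standing upright, its top 14 mm a yellow cap of the same diameter; origin at the centre of its underside, z axis up towards the cap. About 90 g
- blue_tray: Shallow square blue tray, fixed to the bench: 100 x 100 mm outside, 15 mm tall, walls and floor 4 mm thick (inside 92 x 92 mm); origin at the centre of its underside, x and y axes parallel to its sides. The two trays may stand in either of two places
- yellow_tray: Shallow square yellow tray, fixed to the bench: 100 x 100 mm outside, 15 mm tall, walls and floor 4 mm thick (inside 92 x 92 mm); origin at the centre of its underside, x and y axes parallel to its sides. The two trays may stand in either of two places
- solvent_bottle: Bystander: clear bottle with a grey cap, 72 mm in diameter, 150 mm tall; origin at the centre of its underside
- amber_jar: Bystander: amber glass jar with a white lid, 52 mm in diameter, 60 mm tall; origin at the centre of its underside
- wrench: Bystander: steel wrench about 150 mm long lying flat; origin under its middle, x along its length
Not all that is in view belongs to the job. Leave any pink look-alike of the yellow_valve alone.

How it is judged:
On the way, in this order (a step that is already met when the one before it is completed fails the run):
1. both check valves stand upright and released in the trays of their colours (x of blue_valve in the frame of blue_tray between -0.036 and 0.036 m and y of blue_valve in the frame of blue_tray between -0.036 and 0.036 m and z of blue_valve in the frame of blue_tray below 0.008 m and angle between each of blue_valve, yellow_valve's own z axis and vertical below 0.2 rad and contact force between the fingers and blue_valve below 0.2 N and linear speed of each of blue_valve, yellow_valve below 0.03 m/s and x of yellow_valve in the frame of yellow_tray between -0.036 and 0.036 m and y of yellow_valve in the frame of yellow_tray between -0.036 and 0.036 m and z of yellow_valve in the frame of yellow_tray below 0.008 m and contact force between the fingers and yellow_valve below 0.2 N), for 0.2 s.
2. the plunger is drawn until the green band is out and the red band still hidden, gripped and still (z of plunger in the frame of bore_mouth between -0.0455 and -0.0245 m and contact force between the fingers and plunger above 2 N and linear speed of plunger below 0.01 m/s and angle between the z axis of plunger and the z axis of bore_mouth, either way round below 0.1 rad), for 0.3 s.
At the end, for the whole second after the job is handed in: Each valve upright (0.2 rad) and released on the floor of its colour's tray, centre within 36 mm of the tray's along each side; plunger drawn 24.5 to 45.5 mm, in line with the bore (0.1 rad), still, gripped with over 2 N; bottle, jar and wrench within 30 mm of their start (all of step 1 and all of step 2 and distance of each of solvent_bottle, amber_jar, wrench from where it was at the start of the episode below 0.03 m); the arm keeps its last pose, push and grip.
It fails at once if the plunger is drawn so far that the red band shows (more than 48 mm) (z of plunger in the frame of bore_mouth above -0.022 m).
It fails at once if the plunger is forced against its bore with more than 60 N (contact force between plunger and pump_head above 60 N).
It fails at once if the bottle, the jar or the wrench is moved more than 30 mm (distance of any of solvent_bottle, amber_jar, wrench from where it was at the start of the episode above 0.03 m).
It fails at once if the bottle or the jar is tipped (angle between any of solvent_bottle, amber_jar's own z axis and vertical above 0.3 rad).
It also fails if it takes over 70 s, if anything falls off the work surface, if the arm or the gripper's body presses on something with over 40 N, if the wrist force passes 120 N, or if a joint passes its speed limit or range.

## Robot

A 7-joint arm with a two-finger parallel gripper is mounted at the origin on the work surface. World frame = base frame: x ahead of the robot, y to its left, z up, the work surface at z = 0. Lengths are in m, angles in rad, forces in N, time in s.
With the tool pointing down it reaches from about 0.4 to 0.85 m from the base axis. Payload 10.4 kg.
Tool frame: the origin (TCP) lies where the fingers leave the gripper's body, on its centre line; the fingertips stand 70 mm ahead of it and the grasp point (between the pads) lies r.grip_depth ahead of it (r.grip_depth is the distance from the TCP to the grasp point, in m); z points along the fingers, y is the direction in which the jaws open and shut (so a half turn about z gives the same grasp; the last joint's range is limited). The gripper opens to 87 mm and grips with 3 to 60 N. Pads are 19 mm wide; open, the fingers measure 117 mm over their backs; the gripper's body (75 mm by 190 mm) begins 51 mm behind the grasp point.
Start: joints at [1.296, 0.332, -0.065, 1.46, 0.022, 1.35, -0.088], TCP at [0.156, -0.605, 0.292] pointing down, gripper open.
Joint ranges: [-2.6, 2.6], [-0.5, 2.12], [-1.47, 1.34], [0.16, 2.42], [-1.27, 4.41], [0.06, 2.06], [-2.6, 2.6]. Speed limits (rad/s): [2.22, 2.22, 2.79, 2.79, 3.14, 3.14, 3.14].

## Interface

Orientations are given as a unit quaternion [x, y, z, w].
In Python, from bench import monitor, viewer, workorder, nets, r gives the robot as it stands.
- The arm moves only by the tool drive_tool, never from a script. Its argument "plan" is a list of rows, each an object of numbers: "rx", "ry", "rz": the turn, a rotation vector about the tool's x, y, z in units of 360 degrees (1.0 is 360 degrees); "x", "y", "z": the shift along the tool's x, y, z in units of 1000 mm (1.0 is 1000 mm); "fingers": the opening, from 0 (shut) to 1 (fully open). In form: [{"rx": .., "ry": .., "rz": .., "x": .., "y": .., "z": .., "fingers": ..}, ...]. A call has 1 to 12 rows; each row is the pose to reach, as a shift and turn from the pose commanded when the call began, along the tool's axes at that moment, turning the shorter way round; what a row does not reach only later rows make up. A row lasts 1/8 s, in which the tool goes at most 62.5 mm and 10.7 degrees, less where a joint would pass 70% of its speed; a pose out of reach is approached as far as the arm can. A call with a number of a shift or a turn outside -1 to 1 is refused whole. A call with a gripper value outside its range is refused whole. The fingers move at their own pace and stop on an object; "squeeze" is the grip in N (left out, the last holds). Time passes only in rows, so rows that repeat a pose let the fingers close. It gives the time, the measured TCP pose, the force and the opening at its end, in the units of the state.
- monitor.read_state(): the state, without advancing time (a new reading comes with each control period).
- viewer.camera(name): name is "scene" or "side" or "wrist"; returns a dict with "color" (420x560x3 uint8, red, green, blue), "depth" (420x560 float32, m along the optical axis (not along the pixel's ray), 0 where there is no reading), "camera_matrix" (3x3 intrinsics, pixels), "xyz" and "rotation" of the camera in the world. Camera axes: x right, y down, z forward; pixel columns grow to the right and rows downward; lengths in m; the calibration is good to about 2 mm. A picture is of the moment at which its call begins.
- workorder.close_job(): hands the job in, once; it reports no verdict.
Trained networks look in the newest picture that a camera, given by its name, has taken for a name from the list of things; names that differ only in an ending like _2 or _b are one class to them, and where a whole thing is asked for, a point or a joint stands for the part that bears it (a point fixed in the world has none). Each returns a list of dicts, best first, with "confidence" (0 to 1); they miss things now and then, are a little off and sometimes report something else, mostly with a low value. They report only what shows in the picture. A call takes as long as a camera call. They do not tell look-alikes from the thing itself.
- nets.find_in(label, camera): "centre" ([x, y, z] in m, in world coordinates, good to about 4 mm: the middle of the surface that is visible of it).
- nets.regions_of(label, camera): "region" (420x560 bool, what is visible of it).
The state is a dict: "time": time; "joint_positions": joint angles; "joint_vel": joint speeds; "joint_torque": joint torques, N m; "ee_pos": TCP position; "eef_rot": TCP orientation; "ft_force": force on the tool from outside, world axes, zero at the start; "torque": the same for the moment, N m; "width": finger opening in m.
Only numpy, scipy, OpenCV 4.12 (cv2) and the standard library are available. Lean on these libraries where they do the work, as an engineer would, in place of code of your own. Each camera call takes 0.05 s, during which the arm holds its last target.

## Working session

There is one attempt and no reset: what is moved stays moved. The work goes in short steps, Python scripts to look and compute and a tool call to move; the robot and the scene stay as the last step left them, time stands still between calls to the robot, and variables do not carry over. Pictures are saved under pics/ and viewed, and the job is handed in when it is done.

Besides the shell and the picture viewer there is one more tool, called by a JSON object that holds its "api" and its "payload". drive_tool: Moves the arm, as the interface text tells. Its arguments: {"type":"object","properties":{"plan":{"type":"array","items":{"type":"object","properties":{"rx":{"type":"number","minimum":-1,"maximum":1},"ry":{"type":"number","minimum":-1,"maximum":1},"rz":{"type":"number","minimum":-1,"maximum":1},"x":{"type":"number","minimum":-1,"maximum":1},"y":{"type":"number","minimum":-1,"maximum":1},"z":{"type":"number","minimum":-1,"maximum":1},"fingers":{"type":"number"}}}},"squeeze":{"type":"number"}},"required":["plan"]}

```bash
ls; mkdir -p pics
cat > h.py <<'E'
import numpy as np, cv2
from bench import monitor, viewer, workorder, nets, r
from scipy.spatial.transform import Rotation as R
def shot(c,n):
    d=viewer.camera(c); cv2.imwrite(f'pics/{n}.png',cv2.cvtColor(d['color'],cv2.COLOR_RGB2BGR)); return d
def cloud(d):
    z=d['depth']; K=np.array(d['camera_matrix']); v,u=np.mgrid[:z.shape[0],:z.shape[1]]
    p=np.stack([(u-K[0,2])/K[0,0]*z,(v-K[1,2])/K[1,1]*z,z],-1)
    Rm=np.array(d['rotation'])
    if Rm.shape!=(3,3): Rm=R.from_quat(Rm).as_matrix()
    return p@Rm.T+np.array(d['xyz'])
E
python3 - <<'E'
from h import *
s=monitor.read_state()
for k in s: print(k,np.round(s[k],4))
print(r.grip_depth)
for c in ('scene','side','wrist'):
    d=shot(c,c+'0'); print(c,d['xyz'],np.round(d['rotation'],3).tolist())
    np.savez(f'{c}0.npz',**{k:np.array(v) for k,v in d.items()})
    if c!='wrist':
        for n in ['plunger','pump_head','blue_valve','yellow_valve','blue_tray','yellow_tray','solvent_bottle','amber_jar','wrench']:
            print(n,[(np.round(q['centre'],3).tolist(),round(q['confidence'],2)) for q in nets.find_in(n,c)])
E
```

```text
pics
time 0.0
joint_positions [ 1.2964  0.3329 -0.0647  1.4609  0.0216  1.3499 -0.0885]
joint_vel [-0.001   0.001  -0.0002 -0.0004  0.0001  0.0011  0.0003]
joint_torque [-7.00000e-04 -6.23241e+01  2.45000e-02 -3.89902e+01 -6.13000e-02
  3.94000e-02  1.00000e-04]
ee_pos [ 0.1556 -0.605   0.2915]
eef_rot [ 9.921e-01  1.256e-01 -1.000e-04 -7.000e-04]
ft_force [-0.2284 -0.0299 -0.2977]
torque [-0.0146  0.042  -0.0127]
width 0.0867
0.051
scene [1.04310664 0.50780494 0.85412542] [0.32, 0.867, -0.359, -0.126]
plunger [([0.554, 0.024, 0.142], 0.75)]
pump_head [([0.598, 0.053, 0.054], 0.82)]
blue_valve [([0.55, 0.324, 0.043], 0.87)]
yellow_valve [([0.49, 0.204, 0.039], 0.84), ([0.432, 0.185, 0.037], 0.53)]
blue_tray [([0.429, -0.28, 0.003], 0.79)]
yellow_tray [([0.606, -0.217, -0.002], 0.91), ([0.592, 0.05, 0.054], 0.18)]
solvent_bottle [([0.534, -0.426, 0.081], 0.57)]
amber_jar [([0.745, 0.175, 0.06], 0.74)]
wrench [([0.75, -0.032, 0.009], 0.73), ([0.595, 0.049, 0.051], 0.38)]
side [ 0.34911242 -1.06148227  1.12496475] [0.92, -0.105, 0.053, -0.373]
plunger [([0.545, 0.013, 0.147], 0.54)]
pump_head [([0.57, 0.0, 0.027], 0.9)]
blue_valve [([0.542, 0.31, 0.032], 0.51)]
yellow_valve [([0.421, 0.174, 0.033], 0.66)]
blue_tray [([0.432, -0.282, 0.0], 0.82)]
yellow_tray [([0.609, -0.217, 0.003], 0.94)]
solvent_bottle [([0.522, -0.476, 0.097], 0.77)]
amber_jar [([0.736, 0.148, 0.038], 0.88)]
wrench [([0.747, -0.038, 0.006], 0.61)]
wrist [ 0.23344757 -0.58568421  0.38528174] [0.782, -0.606, -0.089, 0.115]
```

View pics/scene0.png

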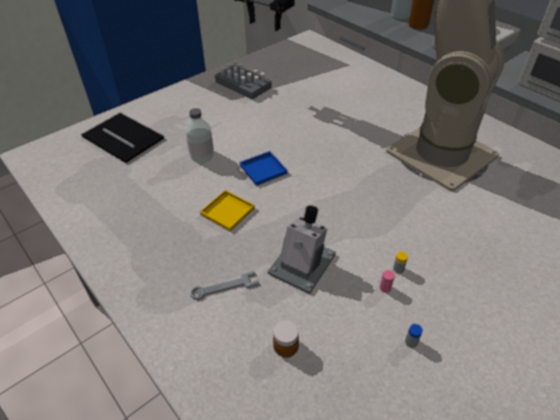

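View pics/side0.png

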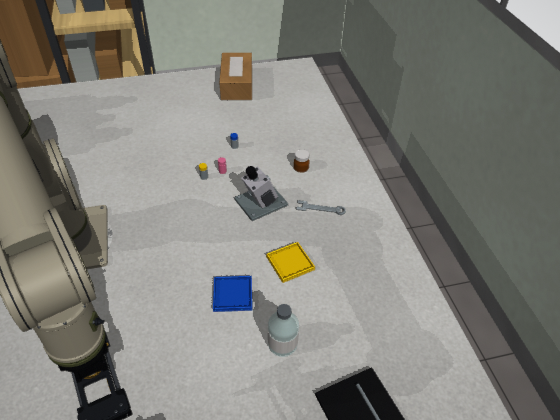

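The scene camera shows the yellow valve at (401,262), its pink look-alike at (387,282), the blue valve at (413,336), the blue tray at (264,168), the yellow tray at (228,210) and the knob at (310,213). The side camera agrees with this layout. Next I'll measure from depth.

```bash
cat > m.py <<'E'
from h import *
def load(c): 
    d=dict(np.load(f'{c}0.npz')); return d
for c in ('scene','side'):
    d=load(c); P=cloud(d); z=d['depth']; hsv=cv2.cvtColor(d['color'],cv2.COLOR_RGB2HSV)
    cam=d['xyz']
    b=(P[...,2]<.02)&(P[...,2]>-.02)&(z>0)&(np.abs(P[...,0]-.55)<.3)&(np.abs(P[...,1])<.4)
    print(c,'bench z',np.median(P[b][:,2]))
    def near(x,y,rad): return (np.hypot(P[...,0]-x,P[...,1]-y)<rad)&(z>0)
    H,S,V=hsv[...,0],hsv[...,1],hsv[...,2]
    for n,(x,y) in dict(blue=(.545,.315),yellow=(.425,.178),pink=(.485,.2)).items():
        m=near(x,y,.035)&(P[...,2]>.012)
        q=P[m]; t=q[q[:,2]>.046]
        # fit circle radius 13 to side pts facing the camera
        from scipy.optimize import least_squares
        sd=q[(q[:,2]<.044)]
        f=least_squares(lambda a:np.hypot(sd[:,0]-a[0],sd[:,1]-a[1])-.013,[x,y],loss='soft_l1',f_scale=.002)
        print(n,len(q),'zmax',q[:,2].max().round(3),'top',t.mean(0).round(4),len(t),'sidefit',f.x.round(4),len(sd), 'H',np.median(H[m]))
    for n,(x,y),hs in (('btray',(.43,-.28),(100,130)),('ytray',(.607,-.217),(18,32))):
        m=near(x,y,.09)&(H>=hs[0])&(H<=hs[1])&(S>120)
        q=P[m]; r_=cv2.minAreaRect(q[:,:2].astype(np.float32)*1000)
        print(n,len(q),r_, 'z',np.percentile(q[:,2],[5,50,95]).round(4))
    m=near(.57,.02,.12)&(V<45)&(P[...,2]>.1)
    q=P[m];print('knob',len(q),q.mean(0).round(4),q.min(0).round(3),q.max(0).round(3))
E
python3 m.py
```

```text
scene bench z 0.0006996407309848296
blue 272 zmax 0.055 top [0.5461 0.3189 0.0505] 137 sidefit [0.5444 0.318 ] 129 H 109.0
yellow 213 zmax 0.054 top [0.4235 0.1862 0.05  ] 102 sidefit [0.4213 0.1851] 106 H 24.0
pink 227 zmax 0.055 top [0.4854 0.2005 0.0504] 104 sidefit [0.4841 0.1997] 109 H 171.0
btray 904 ((436.31207275390625, -284.0475158691406), (104.23218536376953, 99.60533142089844), 79.96820831298828) z [0.002  0.0054 0.0151]
ytray 1231 ((607.637451171875, -215.1040802001953), (101.81611633300781, 102.36992645263672), 13.160045623779297) z [0.0021 0.0053 0.0156]
knob 169 [0.5544 0.0283 0.145 ] [0.536 0.013 0.126] [0.565 0.038 0.158]
side bench z -0.00041692509403867817
blue 87 zmax 0.052 top [0.5478 0.3146 0.0487] 26 sidefit [0.5455 0.3172] 53 H 110.0
yellow 106 zmax 0.054 top [0.4226 0.1824 0.0495] 34 sidefit [0.4229 0.1847] 65 H 25.0
pink 97 zmax 0.056 top [0.4849 0.1954 0.0489] 31 sidefit [0.4856 0.1989] 57 H 170.0
btray 1341 ((433.71630859375, -281.8910827636719), (115.58692932128906, 100.21460723876953), 78.68457794189453) z [-0.0001  0.0043  0.0148]
ytray 1182 ((608.6220703125, -212.25131225585938), (108.59658813476562, 118.1747817993164), 13.59138298034668) z [-0.0001  0.0046  0.0151]
knob 111 [0.5472 0.0149 0.1426] [ 0.533 -0.     0.101] [0.562 0.047 0.158]
```

Run:
```python
from h import *
d=dict(np.load('scene0.npz'));i=cv2.cvtColor(d['color'],cv2.COLOR_RGB2BGR)
a=cv2.resize(i[190:300,255:365],None,fx=5,fy=5)[:,:,:];
d=dict(np.load('side0.npz'));i=cv2.cvtColor(d['color'],cv2.COLOR_RGB2BGR)
b=cv2.resize(i[155:225,225:295],(400,400)); b=cv2.copyMakeBorder(b,0,150,0,0,0)
cv2.imwrite('pics/crop0.png',cv2.resize(np.hstack([a,b]),None,fx=.8,fy=.8))
```

```text
(no output)
```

View pics/crop0.png

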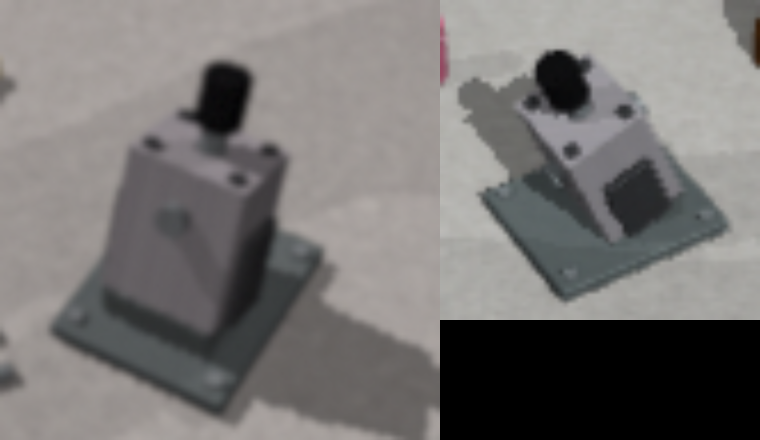

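```bash
cat >> h.py <<'E'
def sh(*targets,tip=0.051):
    """tool-frame shift for grasp-point world targets"""
    s=monitor.read_state(); p=np.array(s['ee_pos']); Q=R.from_quat(s['eef_rot'])
    g=p+Q.apply([0,0,tip]); print('t',s['time'],'grasp',g.round(4),'q',np.round(s['eef_rot'],4),'w',round(s['width'],4),'F',np.round(s['ft_force'],2),'j',np.round(s['joint_positions'],2))
    for t in targets: print(t,'->',Q.inv().apply(np.array(t)-g).round(4))
E
python3 -c "
from h import *
sh([.46,-.2,.25],[.4225,.185,.2])"
```

```text
t 1.05 grasp [ 0.1557 -0.6053  0.2413] q [9.921e-01 1.255e-01 0.000e+00 1.000e-04] w 0.0867 F [-0.61  0.11  0.46] j [ 1.3   0.33 -0.06  1.46  0.02  1.35 -0.09]
[0.46, -0.2, 0.25] -> [ 0.3957 -0.3168 -0.0087]
[0.4225, 0.185, 0.2] -> [ 0.4552 -0.699   0.0412]
```

{"api": "drive_tool", "payload": {"plan": [{"x": 0.396, "y": -0.317, "z": -0.01}, {"x": 0.396, "y": -0.317, "z": -0.01}, {"x": 0.396, "y": -0.317, "z": -0.01}, {"x": 0.396, "y": -0.317, "z": -0.01}, {"x": 0.396, "y": -0.317, "z": -0.01}, {"x": 0.396, "y": -0.317, "z": -0.01}, {"x": 0.396, "y": -0.317, "z": -0.01}, {"x": 0.396, "y": -0.317, "z": -0.01}, {"x": 0.455, "y": -0.699, "z": 0.04}, {"x": 0.455, "y": -0.699, "z": 0.04}, {"x": 0.455, "y": -0.699, "z": 0.04}, {"x": 0.455, "y": -0.699, "z": 0.04}]}}

```text
validation failed for argument at $.pl...
```

```bash
python3 -c "
from h import *
sh([.4225,.185,.17])"
```

```text
t 1.05 grasp [ 0.1557 -0.6053  0.2413] q [9.921e-01 1.255e-01 0.000e+00 1.000e-04] w 0.0867 F [-0.61  0.11  0.46] j [ 1.3   0.33 -0.06  1.46  0.02  1.35 -0.09]
[0.4225, 0.185, 0.17] -> [ 0.4552 -0.699   0.0712]
```

{"api": "drive_tool", "payload": {"plan": [{"rx": 0, "ry": 0, "rz": 0, "x": 0.396, "y": -0.317, "z": -0.01, "fingers": 1}, {"rx": 0, "ry": 0, "rz": 0, "x": 0.396, "y": -0.317, "z": -0.01, "fingers": 1}, {"rx": 0, "ry": 0, "rz": 0, "x": 0.396, "y": -0.317, "z": -0.01, "fingers": 1}, {"rx": 0, "ry": 0, "rz": 0, "x": 0.396, "y": -0.317, "z": -0.01, "fingers": 1}, {"rx": 0, "ry": 0, "rz": 0, "x": 0.396, "y": -0.317, "z": -0.01, "fingers": 1}, {"rx": 0, "ry": 0, "rz": 0, "x": 0.396, "y": -0.317, "z": -0.01, "fingers": 1}, {"rx": 0, "ry": 0, "rz": 0, "x": 0.396, "y": -0.317, "z": -0.01, "fingers": 1}, {"rx": 0, "ry": 0, "rz": 0, "x": 0.396, "y": -0.317, "z": -0.01, "fingers": 1}, {"rx": 0, "ry": 0, "rz": 0, "x": 0.455, "y": -0.699, "z": 0.04, "fingers": 1}, {"rx": 0, "ry": 0, "rz": 0, "x": 0.455, "y": -0.699, "z": 0.04, "fingers": 1}, {"rx": 0, "ry": 0, "rz": 0, "x": 0.455, "y": -0.699, "z": 0.04, "fingers": 1}, {"rx": 0, "ry": 0, "rz": 0, "x": 0.455, "y": -0.699, "z": 0.04, "fingers": 1}], "squeeze": 20}}

```text
time: 2.55
ee_pos: [0.4341, 0.0435, 0.2706]
eef_rot: [0.992, 0.125, 0.001, 0.0]
ft_force: [1.9, -0.0, 0.6]
width: 0.0872
```

```bash
python3 -c "
from h import *
sh([.4225,.185,.17])"
```

```text
t 2.55 grasp [0.4342 0.0434 0.2196] q [9.921e-01 1.255e-01 5.000e-04 4.000e-04] w 0.0872 F [ 1.94 -0.05  0.56] j [ 0.55 -0.05 -0.72  1.93 -0.03  1.25 -1.48]
[0.4225, 0.185, 0.17] -> [ 0.0239 -0.1401  0.0495]
```

{"api": "drive_tool", "payload": {"plan": [{"rx": 0, "ry": 0, "rz": 0, "x": 0.024, "y": -0.14, "z": 0.05, "fingers": 1}, {"rx": 0, "ry": 0, "rz": 0, "x": 0.024, "y": -0.14, "z": 0.05, "fingers": 1}, {"rx": 0, "ry": 0, "rz": 0, "x": 0.024, "y": -0.14, "z": 0.05, "fingers": 1}, {"rx": 0, "ry": 0, "rz": 0, "x": 0.024, "y": -0.14, "z": 0.05, "fingers": 1}, {"rx": 0, "ry": 0, "rz": 0, "x": 0.024, "y": -0.14, "z": 0.05, "fingers": 1}], "squeeze": 20}}

```text
time: 3.18
ee_pos: [0.4233, 0.1822, 0.2208]
eef_rot: [0.992, 0.125, 0.0, 0.0]
ft_force: [0.4, -0.2, 0.4]
width: 0.0871
```

```bash
python3 -c "
from h import *
d=shot('wrist','w1');np.savez('w1.npz',**{k:np.array(v) for k,v in d.items()})
P=cloud(d); h=cv2.cvtColor(d['color'],cv2.COLOR_RGB2HSV)
for n,a,b in (('y',18,32),('b',100,125),('p',160,179)):
    m=(h[...,0]>=a)&(h[...,0]<=b)&(h[...,1]>110)&(d['depth']>0)&(abs(P[...,2]-.05)<.005)
    q=P[m]
    if len(q)>30: print(n,len(q),cv2.minEnclosingCircle((q[:,:2]*1000).astype(np.float32)),q.mean(0).round(4))
sh([.4225,.185,.034])"
```

```text
y 646 ((421.4699401855469, 185.722900390625), 13.1575345993042) [0.4225 0.1861 0.0502]
b 993 ((544.7166137695312, 318.60369873046875), 13.373077392578125) [0.5429 0.3168 0.0501]
p 678 ((484.0562438964844, 200.2050323486328), 12.069334983825684) [0.4842 0.2006 0.0504]
t 3.225 grasp [0.4235 0.1819 0.1699] q [9.922e-01 1.247e-01 3.000e-04 3.000e-04] w 0.0872 F [ 0.29  0.05 -0.56] j [ 0.36  0.1  -0.89  1.93  0.08  1.15 -1.88]
[0.4225, 0.185, 0.034] -> [-0.0002 -0.0033  0.1359]
```

View pics/w1.png

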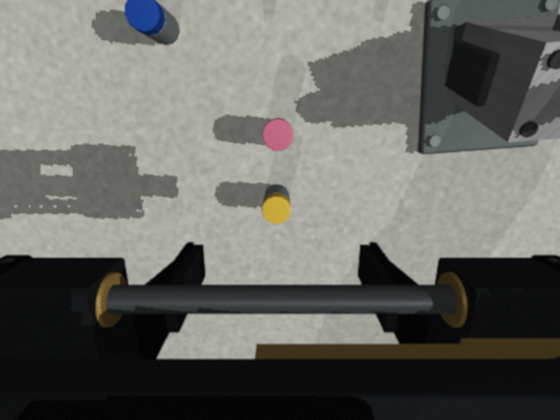

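Wrist view: the yellow cap is at (276,208), the pink one at (278,133) and blue at (145,15). Cap positions agree to about 1 mm across cameras. I'll descend on yellow.

{"api": "drive_tool", "payload": {"plan": [{"rx": 0, "ry": 0, "rz": 0, "x": 0, "y": -0.004, "z": 0.06, "fingers": 1}, {"rx": 0, "ry": 0, "rz": 0, "x": 0, "y": -0.004, "z": 0.11, "fingers": 1}, {"rx": 0, "ry": 0, "rz": 0, "x": 0, "y": -0.004, "z": 0.136, "fingers": 1}, {"rx": 0, "ry": 0, "rz": 0, "x": 0, "y": -0.004, "z": 0.136, "fingers": 1}, {"rx": 0, "ry": 0, "rz": 0, "x": 0, "y": -0.004, "z": 0.136, "fingers": 0.6}, {"rx": 0, "ry": 0, "rz": 0, "x": 0, "y": -0.004, "z": 0.136, "fingers": 0.2}, {"rx": 0, "ry": 0, "rz": 0, "x": 0, "y": -0.004, "z": 0.136, "fingers": 0.2}, {"rx": 0, "ry": 0, "rz": 0, "x": 0, "y": -0.004, "z": 0.136, "fingers": 0.2}, {"rx": 0, "ry": 0, "rz": 0, "x": 0, "y": -0.004, "z": 0.136, "fingers": 0.2}], "squeeze": 20}}

```text
time: 4.35
ee_pos: [0.422, 0.187, 0.0847]
eef_rot: [0.992, 0.126, 0.0, 0.0]
ft_force: [-0.0, 0.7, 0.4]
width: 0.0448
```

```bash
python3 -c "
from h import *
sh([.422,.1855,.25],[.47,-.03,.25],[.607,-.2145,.25],[.607,-.2145,.041])"
```

```text
t 4.35 grasp [0.422  0.187  0.0337] q [9.921e-01 1.256e-01 1.000e-04 1.000e-04] w 0.0448 F [-0.01  0.66  0.37] j [ 0.25  0.33 -0.84  2.05  0.32  0.89 -2.09]
[0.422, 0.1855, 0.25] -> [-0.0003  0.0015 -0.2163]
[0.47, -0.03, 0.25] -> [-0.0076  0.2222 -0.2163]
[0.607, -0.2145, 0.25] -> [ 0.0791  0.435  -0.2162]
[0.607, -0.2145, 0.041] -> [ 0.0791  0.4349 -0.0072]
```

{"api": "drive_tool", "payload": {"plan": [{"rx": 0, "ry": 0, "rz": 0, "x": 0, "y": 0, "z": 0, "fingers": 0}, {"rx": 0, "ry": 0, "rz": 0, "x": 0, "y": 0, "z": 0, "fingers": 0}, {"rx": 0, "ry": 0, "rz": 0, "x": 0, "y": 0, "z": 0, "fingers": 0}, {"rx": 0, "ry": 0, "rz": 0, "x": 0, "y": 0, "z": 0, "fingers": 0}, {"rx": 0, "ry": 0, "rz": 0, "x": 0, "y": 0, "z": -0.04, "fingers": 0}, {"rx": 0, "ry": 0, "rz": 0, "x": 0, "y": 0, "z": -0.09, "fingers": 0}], "squeeze": 20}}

```text
time: 5.1
ee_pos: [0.4212, 0.1868, 0.1748]
eef_rot: [0.992, 0.126, -0.001, -0.0]
ft_force: [0.7, 0.5, 0.1]
width: 0.0256
```

```bash
python3 -c "
from h import *
shot('wrist','w2')
sh([.422,.1855,.25],[.47,-.03,.25],[.607,-.2145,.25],[.607,-.2145,.041])"
```

```text
t 5.15 grasp [0.4239 0.189  0.1301] q [ 9.920e-01  1.263e-01  2.800e-03 -7.000e-04] w 0.0252 F [4.42 2.75 4.62] j [ 0.35  0.17 -0.92  1.97  0.15  1.07 -1.95]
[0.422, 0.1855, 0.25] -> [-0.002   0.0028 -0.1199]
[0.47, -0.03, 0.25] -> [-0.0095  0.2235 -0.1201]
[0.607, -0.2145, 0.25] -> [ 0.0769  0.4364 -0.1197]
[0.607, -0.2145, 0.041] -> [0.0757 0.4366 0.0892]
```

View pics/w2.png

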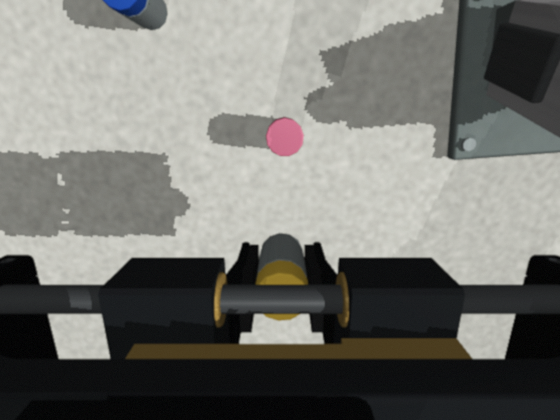

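{"api": "drive_tool", "payload": {"plan": [{"rx": 0, "ry": 0, "rz": 0, "x": 0, "y": 0.02, "z": -0.06, "fingers": 0}, {"rx": 0, "ry": 0, "rz": 0, "x": -0.004, "y": 0.05, "z": -0.11, "fingers": 0}, {"rx": 0, "ry": 0, "rz": 0, "x": -0.01, "y": 0.1, "z": -0.12, "fingers": 0}, {"rx": 0, "ry": 0, "rz": 0, "x": -0.01, "y": 0.16, "z": -0.12, "fingers": 0}, {"rx": 0, "ry": 0, "rz": 0, "x": -0.01, "y": 0.22, "z": -0.12, "fingers": 0}, {"rx": 0, "ry": 0, "rz": 0, "x": 0.075, "y": 0.436, "z": -0.12, "fingers": 0}, {"rx": 0, "ry": 0, "rz": 0, "x": 0.075, "y": 0.436, "z": -0.12, "fingers": 0}, {"rx": 0, "ry": 0, "rz": 0, "x": 0.075, "y": 0.436, "z": -0.12, "fingers": 0}, {"rx": 0, "ry": 0, "rz": 0, "x": 0.075, "y": 0.436, "z": -0.12, "fingers": 0}, {"rx": 0, "ry": 0, "rz": 0, "x": 0.075, "y": 0.436, "z": -0.06, "fingers": 0}, {"rx": 0, "ry": 0, "rz": 0, "x": 0.075, "y": 0.436, "z": -0.01, "fingers": 0}, {"rx": 0, "ry": 0, "rz": 0, "x": 0.075, "y": 0.436, "z": -0.01, "fingers": 0}], "squeeze": 20}}

```text
time: 6.65
ee_pos: [0.601, -0.2161, 0.1803]
eef_rot: [0.992, 0.126, -0.004, -0.002]
ft_force: [0.0, 0.2, -0.1]
width: 0.0256
```

```bash
python3 -c "
from h import *
for c in ('wrist','scene'):
  d=shot(c,c+'3')
  np.savez(c+'3.npz',**{k:np.array(v) for k,v in d.items()})
sh([.607,-.2145,.04])"
```

```text
t 6.75 grasp [ 0.6039 -0.2166  0.135 ] q [9.921e-01 1.256e-01 5.000e-04 2.000e-04] w 0.0254 F [-0.13 -0.14  0.31] j [ 0.69  0.5  -0.56  1.52  0.28  1.2  -1.23]
[0.607, -0.2145, 0.04] -> [ 0.0034 -0.0013  0.095 ]
```

View pics/wrist3.png

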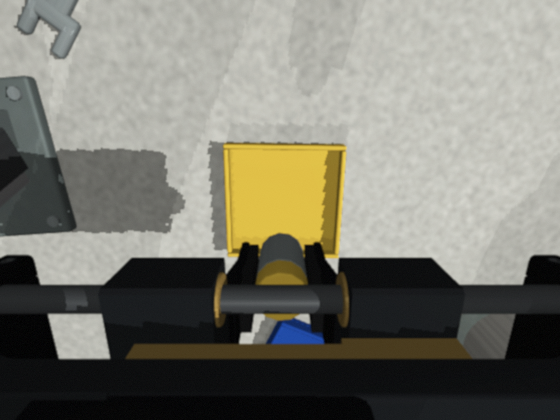

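View pics/scene3.png

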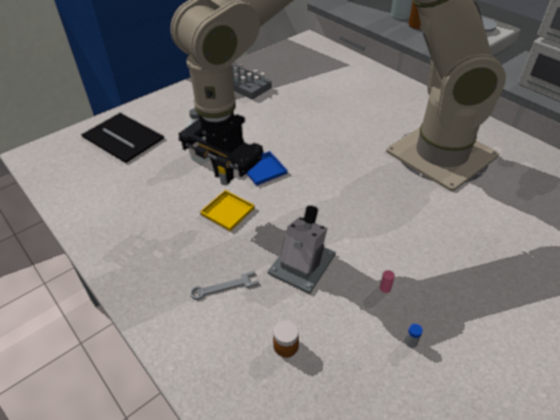

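```bash
python3 -c "
from h import *
d=dict(np.load('wrist3.npz'));P=cloud(d);h=cv2.cvtColor(d['color'],cv2.COLOR_RGB2HSV)
m=(h[...,0]>=18)&(h[...,0]<=32)&(h[...,1]>110)&(d['depth']>0)&(P[...,2]<.02)&(np.hypot(P[...,0]-.607,P[...,1]+.2145)<.08)
q=P[m];print(len(q),cv2.minAreaRect((q[:,:2]*1000).astype(np.float32)),q.min(0),q.max(0))
rim=q[q[:,2]>.0125];print(rim.min(0),rim.max(0))
"
```

```text
11881 ((602.4954223632812, -215.90655517578125), (107.36929321289062, 102.4137191772461), 13.608055114746094) [ 0.53889172 -0.275493   -0.00131656] [ 0.66583008 -0.15509761  0.01732661]
[ 0.54709403 -0.275493    0.0125005 ] [ 0.66583008 -0.15702818  0.01732661]
```

{"api": "drive_tool", "payload": {"plan": [{"rx": 0, "ry": 0, "rz": 0, "x": 0.003, "y": -0.001, "z": 0.05, "fingers": 0}, {"rx": 0, "ry": 0, "rz": 0, "x": 0.003, "y": -0.001, "z": 0.08, "fingers": 0}, {"rx": 0, "ry": 0, "rz": 0, "x": 0.003, "y": -0.001, "z": 0.092, "fingers": 0}, {"rx": 0, "ry": 0, "rz": 0, "x": 0.003, "y": -0.001, "z": 0.097, "fingers": 0}, {"rx": 0, "ry": 0, "rz": 0, "x": 0.003, "y": -0.001, "z": 0.097, "fingers": 0}, {"rx": 0, "ry": 0, "rz": 0, "x": 0.003, "y": -0.001, "z": 0.097, "fingers": 0}], "squeeze": 20}}

```text
time: 7.5
ee_pos: [0.6065, -0.2151, 0.0889]
eef_rot: [0.992, 0.126, 0.001, 0.0]
ft_force: [-0.6, -0.0, -0.8]
width: 0.0254
```

```bash
python3 -c "
from h import *
sh([.606,-.215,.039])"
```

```text
t 7.5 grasp [ 0.6066 -0.2151  0.0379] q [9.921e-01 1.255e-01 8.000e-04 5.000e-04] w 0.0254 F [-0.6  -0.01 -0.81] j [ 0.66  0.61 -0.52  1.59  0.34  1.04 -1.28]
[0.606, -0.215, 0.039] -> [-0.0006 -0.0003 -0.0011]
```

{"api": "drive_tool", "payload": {"plan": [{"rx": 0, "ry": 0, "rz": 0, "x": 0, "y": 0, "z": 0, "fingers": 0.6}, {"rx": 0, "ry": 0, "rz": 0, "x": 0, "y": 0, "z": 0, "fingers": 0.6}, {"rx": 0, "ry": 0, "rz": 0, "x": 0, "y": 0, "z": 0, "fingers": 0.6}, {"rx": 0, "ry": 0, "rz": 0, "x": 0, "y": 0, "z": -0.02, "fingers": 0.8}, {"rx": 0, "ry": 0, "rz": 0, "x": 0, "y": 0, "z": -0.07, "fingers": 1}, {"rx": 0, "ry": 0, "rz": 0, "x": 0, "y": 0, "z": -0.13, "fingers": 1}, {"rx": 0, "ry": 0, "rz": 0, "x": 0, "y": 0, "z": -0.19, "fingers": 1}, {"rx": 0, "ry": 0, "rz": 0, "x": 0, "y": 0, "z": -0.2, "fingers": 1}], "squeeze": 20}}

```text
time: 8.5
ee_pos: [0.6074, -0.2146, 0.2943]
eef_rot: [0.992, 0.126, 0.004, 0.002]
ft_force: [-0.7, 0.2, -0.7]
width: 0.0858
```

```bash
python3 -c "
from h import *
shot('wrist','wrist4')
sh([.545,.3175,.23],[.545,.3175,.15])"
```

```text
t 8.55 grasp [ 0.6073 -0.2148  0.2419] q [0.9921 0.1257 0.003  0.0016] w 0.0862 F [-0.06 -1.05  0.56] j [ 0.69  0.43 -0.58  1.39  0.23  1.39 -1.2 ]
[0.545, 0.3175, 0.23] -> [ 0.0724 -0.5311  0.0102]
[0.545, 0.3175, 0.15] -> [ 0.0719 -0.5314  0.0902]
```

View pics/wrist4.png

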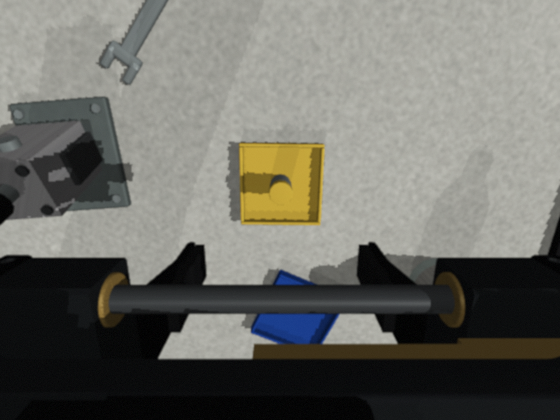

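The yellow valve stands upright, centred in the yellow tray (tray at (281,184), valve at (281,188)). Blue is next.

{"api": "drive_tool", "payload": {"plan": [{"rx": 0, "ry": 0, "rz": 0, "x": 0.072, "y": -0.531, "z": 0.01, "fingers": 1}, {"rx": 0, "ry": 0, "rz": 0, "x": 0.072, "y": -0.531, "z": 0.01, "fingers": 1}, {"rx": 0, "ry": 0, "rz": 0, "x": 0.072, "y": -0.531, "z": 0.01, "fingers": 1}, {"rx": 0, "ry": 0, "rz": 0, "x": 0.072, "y": -0.531, "z": 0.01, "fingers": 1}, {"rx": 0, "ry": 0, "rz": 0, "x": 0.072, "y": -0.531, "z": 0.01, "fingers": 1}, {"rx": 0, "ry": 0, "rz": 0, "x": 0.072, "y": -0.531, "z": 0.01, "fingers": 1}, {"rx": 0, "ry": 0, "rz": 0, "x": 0.072, "y": -0.531, "z": 0.01, "fingers": 1}, {"rx": 0, "ry": 0, "rz": 0, "x": 0.072, "y": -0.531, "z": 0.01, "fingers": 1}, {"rx": 0, "ry": 0, "rz": 0, "x": 0.072, "y": -0.531, "z": 0.01, "fingers": 1}, {"rx": 0, "ry": 0, "rz": 0, "x": 0.072, "y": -0.531, "z": 0.01, "fingers": 1}, {"rx": 0, "ry": 0, "rz": 0, "x": 0.072, "y": -0.531, "z": 0.06, "fingers": 1}, {"rx": 0, "ry": 0, "rz": 0, "x": 0.072, "y": -0.531, "z": 0.09, "fingers": 1}], "squeeze": 20}}

```text
time: 10.05
ee_pos: [0.5431, 0.3154, 0.1948]
eef_rot: [0.992, 0.125, -0.001, 0.001]
ft_force: [0.1, -0.2, 0.4]
width: 0.0873
```

```bash
python3 -c "
from h import *
d=shot('wrist','wrist5')
P=cloud(d); h=cv2.cvtColor(d['color'],cv2.COLOR_RGB2HSV)
m=(h[...,0]>=100)&(h[...,0]<=125)&(h[...,1]>110)&(d['depth']>0)&(abs(P[...,2]-.05)<.005)
q=P[m];print(len(q),cv2.minEnclosingCircle((q[:,:2]*1000).astype(np.float32)),q.mean(0).round(4))
sh([.545,.3175,.034])"
```

```text
786 ((545.1324462890625, 318.51116943359375), 12.851836204528809) [0.5458 0.3188 0.0501]
t 10.1 grasp [0.5417 0.3141 0.1402] q [ 0.9922  0.125  -0.0033  0.0019] w 0.0867 F [-1.07 -0.63 -4.02] j [-0.03  0.52 -0.76  1.54  0.37  1.23 -2.17]
[0.545, 0.3175, 0.034] -> [ 0.0048 -0.0028  0.1061]
```

View pics/wrist5.png

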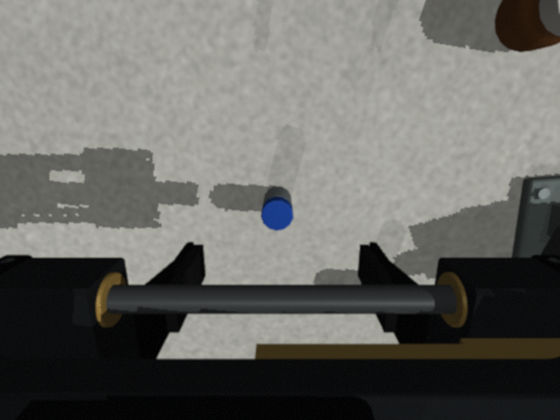

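{"api": "drive_tool", "payload": {"plan": [{"rx": 0, "ry": 0, "rz": 0, "x": 0, "y": 0, "z": 0, "fingers": 0.9}, {"rx": 0, "ry": 0, "rz": 0, "x": 0, "y": 0, "z": 0, "fingers": 0.8}, {"rx": 0, "ry": 0, "rz": 0, "x": 0, "y": 0, "z": 0, "fingers": 0.7}], "squeeze": 20}}

```text
time: 10.48
ee_pos: [0.5438, 0.3176, 0.199]
eef_rot: [0.992, 0.125, 0.001, -0.0]
ft_force: [0.3, -0.5, -0.6]
width: 0.0669
```

```bash
python3 -c "
from h import *
sh([.545,.318,.034])"
```

```text
t 10.475 grasp [0.5439 0.3176 0.148 ] q [ 9.921e-01  1.254e-01  1.000e-03 -3.000e-04] w 0.0669 F [ 0.32 -0.46 -0.57] j [-0.03  0.52 -0.76  1.53  0.37  1.24 -2.17]
[0.545, 0.318, 0.034] -> [ 9.00e-04 -1.00e-04  1.14e-01]
```

{"api": "drive_tool", "payload": {"plan": [{"rx": 0, "ry": 0, "rz": 0, "x": 0.001, "y": 0, "z": 0.05, "fingers": 0.7}, {"rx": 0, "ry": 0, "rz": 0, "x": 0.001, "y": 0, "z": 0.09, "fingers": 0.7}, {"rx": 0, "ry": 0, "rz": 0, "x": 0.001, "y": 0, "z": 0.114, "fingers": 0.7}, {"rx": 0, "ry": 0, "rz": 0, "x": 0.001, "y": 0, "z": 0.114, "fingers": 0.6}, {"rx": 0, "ry": 0, "rz": 0, "x": 0.001, "y": 0, "z": 0.114, "fingers": 0}, {"rx": 0, "ry": 0, "rz": 0, "x": 0.001, "y": 0, "z": 0.114, "fingers": 0}, {"rx": 0, "ry": 0, "rz": 0, "x": 0.001, "y": 0, "z": 0.114, "fingers": 0}, {"rx": 0, "ry": 0, "rz": 0, "x": 0.001, "y": 0, "z": 0.114, "fingers": 0}, {"rx": 0, "ry": 0, "rz": 0, "x": 0.001, "y": 0, "z": 0.114, "fingers": 0}, {"rx": 0, "ry": 0, "rz": 0, "x": 0.001, "y": 0, "z": 0.114, "fingers": 0}, {"rx": 0, "ry": 0, "rz": 0, "x": 0.001, "y": 0, "z": 0.114, "fingers": 0}], "squeeze": 20}}

```text
time: 11.85
ee_pos: [0.5446, 0.3178, 0.0842]
eef_rot: [0.992, 0.126, 0.0, -0.0]
ft_force: [-0.1, -1.4, 6.3]
width: 0.0256
```

```bash
python3 -c "
from h import *
sh([.47,.2,.25],[.46,-.05,.25],[.434,-.283,.25],[.434,-.283,.1])"
```

```text
t 11.85 grasp [0.5446 0.3178 0.0332] q [ 9.921e-01  1.256e-01  5.000e-04 -1.000e-04] w 0.0256 F [-0.11 -1.44  6.27] j [-0.07  0.64 -0.7   1.62  0.46  1.05 -2.23]
[0.47, 0.2, 0.25] -> [-0.1014  0.0955 -0.2169]
[0.46, -0.05, 0.25] -> [-0.1734  0.3351 -0.2169]
[0.434, -0.283, 0.25] -> [-0.2566  0.5543 -0.217 ]
[0.434, -0.283, 0.1] -> [-0.2568  0.5543 -0.067 ]
```

{"api": "drive_tool", "payload": {"plan": [{"rx": 0, "ry": 0, "rz": 0, "x": 0, "y": 0, "z": -0.02, "fingers": 0}, {"rx": 0, "ry": 0, "rz": 0, "x": 0, "y": 0, "z": -0.07, "fingers": 0}, {"rx": 0, "ry": 0, "rz": 0, "x": -0.01, "y": 0, "z": -0.13, "fingers": 0}, {"rx": 0, "ry": 0, "rz": 0, "x": -0.04, "y": 0.04, "z": -0.17, "fingers": 0}, {"rx": 0, "ry": 0, "rz": 0, "x": -0.08, "y": 0.08, "z": -0.2, "fingers": 0}, {"rx": 0, "ry": 0, "rz": 0, "x": -0.12, "y": 0.13, "z": -0.217, "fingers": 0}, {"rx": 0, "ry": 0, "rz": 0, "x": -0.14, "y": 0.19, "z": -0.217, "fingers": 0}, {"rx": 0, "ry": 0, "rz": 0, "x": -0.155, "y": 0.25, "z": -0.217, "fingers": 0}, {"rx": 0, "ry": 0, "rz": 0, "x": -0.17, "y": 0.31, "z": -0.217, "fingers": 0}, {"rx": 0, "ry": 0, "rz": 0, "x": -0.185, "y": 0.37, "z": -0.217, "fingers": 0}, {"rx": 0, "ry": 0, "rz": 0, "x": -0.2, "y": 0.42, "z": -0.217, "fingers": 0}], "squeeze": 20}}

```text
time: 13.22
ee_pos: [0.4548, -0.1407, 0.3018]
eef_rot: [0.992, 0.126, 0.001, 0.001]
ft_force: [1.9, 0.6, -1.2]
width: 0.0253
```

```bash
python3 -c "
from h import *
d=shot('wrist','wrist6')
sh([.434,-.283,.25],[.434,-.283,.1])"
```

```text
t 13.275 grasp [ 0.4534 -0.1489  0.2502] q [ 9.926e-01  1.214e-01 -2.000e-04  1.500e-03] w 0.026 F [-2.9  -7.88 -0.6 ] j [ 0.73  0.03 -0.51  1.8   0.02  1.32 -1.12]
[0.434, -0.283, 0.25] -> [-0.0511  0.1254  0.0006]
[0.434, -0.283, 0.1] -> [-0.051   0.125   0.1506]
```

View pics/wrist6.png

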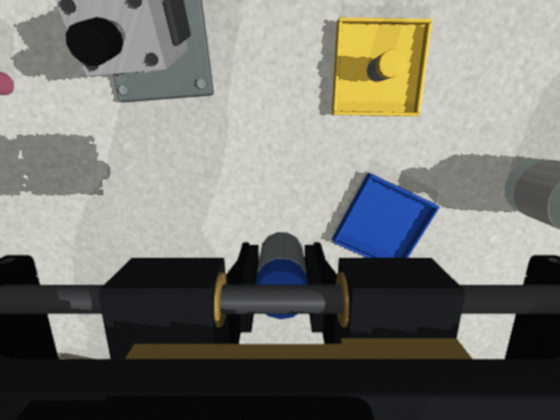

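{"api": "drive_tool", "payload": {"plan": [{"rx": 0, "ry": 0, "rz": 0, "x": -0.03, "y": 0.05, "z": 0, "fingers": 0}, {"rx": 0, "ry": 0, "rz": 0, "x": -0.045, "y": 0.1, "z": 0.02, "fingers": 0}, {"rx": 0, "ry": 0, "rz": 0, "x": -0.056, "y": 0.134, "z": 0.07, "fingers": 0}, {"rx": 0, "ry": 0, "rz": 0, "x": -0.056, "y": 0.134, "z": 0.12, "fingers": 0}, {"rx": 0, "ry": 0, "rz": 0, "x": -0.056, "y": 0.134, "z": 0.15, "fingers": 0}, {"rx": 0, "ry": 0, "rz": 0, "x": -0.056, "y": 0.134, "z": 0.15, "fingers": 0}, {"rx": 0, "ry": 0, "rz": 0, "x": -0.056, "y": 0.134, "z": 0.15, "fingers": 0}], "squeeze": 20}}

```text
time: 14.15
ee_pos: [0.4353, -0.2828, 0.1525]
eef_rot: [0.992, 0.126, 0.001, 0.001]
ft_force: [0.3, 0.2, -0.1]
width: 0.0256
```

```bash
python3 -c "
from h import *
d=shot('wrist','wrist7')
P=cloud(d); h=cv2.cvtColor(d['color'],cv2.COLOR_RGB2HSV)
m=(h[...,0]>=100)&(h[...,0]<=125)&(h[...,1]>110)&(d['depth']>0)&(abs(P[...,2]-.008)<.009)
q=P[m];print(len(q),cv2.minAreaRect((q[:,:2]*1000).astype(np.float32)))
sh([.435,-.283,.038])"
```

```text
11737 ((430.090087890625, -283.9642639160156), (99.40209197998047, 107.55445098876953), 79.73595428466797)
t 14.2 grasp [ 0.4355 -0.2831  0.1017] q [0.9921 0.1257 0.0012 0.001 ] w 0.0256 F [ 0.24 -0.52 -0.12] j [ 0.83  0.25 -0.39  1.88  0.11  1.02 -0.92]
[0.435, -0.283, 0.038] -> [-0.0006 -0.0003  0.0637]
```

View pics/wrist7.png

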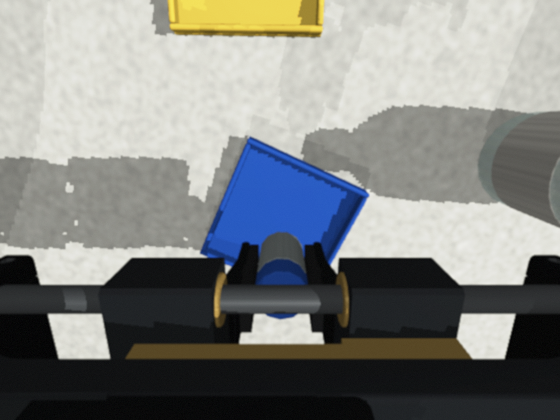

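{"api": "drive_tool", "payload": {"plan": [{"rx": 0, "ry": 0, "rz": 0, "x": -0.001, "y": 0, "z": 0.04, "fingers": 0}, {"rx": 0, "ry": 0, "rz": 0, "x": -0.001, "y": 0, "z": 0.058, "fingers": 0}, {"rx": 0, "ry": 0, "rz": 0, "x": -0.001, "y": 0, "z": 0.064, "fingers": 0}, {"rx": 0, "ry": 0, "rz": 0, "x": -0.001, "y": 0, "z": 0.064, "fingers": 0}, {"rx": 0, "ry": 0, "rz": 0, "x": -0.001, "y": 0, "z": 0.064, "fingers": 0}], "squeeze": 20}}

```text
time: 14.82
ee_pos: [0.434, -0.2833, 0.0875]
eef_rot: [0.992, 0.126, 0.001, 0.001]
ft_force: [1.1, -0.6, -1.1]
width: 0.0254
```

```bash
python3 -c "
from h import *
sh([.435,-.283,.038])"
```

```text
t 14.825 grasp [ 0.4341 -0.2833  0.0365] q [9.921e-01 1.256e-01 6.000e-04 5.000e-04] w 0.0254 F [ 1.05 -0.64 -1.14] j [ 0.82  0.35 -0.37  1.93  0.16  0.89 -0.95]
[0.435, -0.283, 0.038] -> [ 0.001  -0.0001 -0.0015]
```

{"api": "drive_tool", "payload": {"plan": [{"rx": 0, "ry": 0, "rz": 0, "x": 0, "y": 0, "z": 0, "fingers": 0.6}, {"rx": 0, "ry": 0, "rz": 0, "x": 0, "y": 0, "z": 0, "fingers": 0.6}, {"rx": 0, "ry": 0, "rz": 0, "x": 0, "y": 0, "z": 0, "fingers": 0.6}, {"rx": 0, "ry": 0, "rz": 0, "x": 0, "y": 0, "z": -0.02, "fingers": 0.8}, {"rx": 0, "ry": 0, "rz": 0, "x": 0, "y": 0, "z": -0.07, "fingers": 1}, {"rx": 0, "ry": 0, "rz": 0, "x": 0, "y": 0, "z": -0.13, "fingers": 1}, {"rx": 0, "ry": 0, "rz": 0, "x": 0, "y": 0, "z": -0.19, "fingers": 1}, {"rx": 0, "ry": 0, "rz": 0, "x": 0, "y": 0, "z": -0.21, "fingers": 1}], "squeeze": 20}}

```text
time: 15.82
ee_pos: [0.4344, -0.2833, 0.3008]
eef_rot: [0.992, 0.126, 0.002, 0.002]
ft_force: [0.3, -0.0, -1.1]
width: 0.0861
```

```bash
python3 -c "
from h import *
shot('wrist','wrist8')
sh([.44,0.02,.25],[.46,0.02,.25])"
```

```text
t 15.875 grasp [ 0.4349 -0.2837  0.2507] q [0.9921 0.1256 0.0024 0.0023] w 0.0862 F [ 1.07 -0.35  1.53] j [ 0.86  0.11 -0.4   1.71  0.05  1.32 -0.87]
[0.44, 0.02, 0.25] -> [ 0.0806 -0.2928 -0.0005]
[0.46, 0.02, 0.25] -> [ 0.1    -0.2878 -0.0004]
```

View pics/wrist8.png

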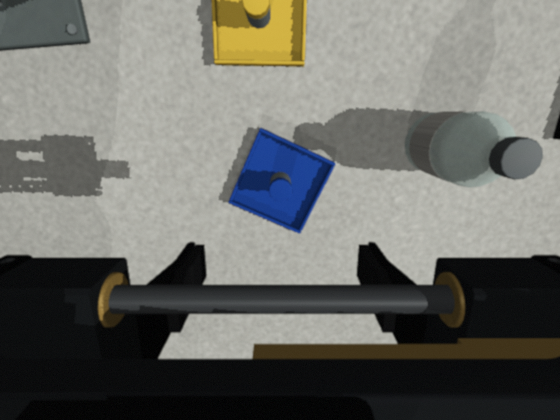

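Both valves stand upright in their trays, with blue at about (280,183) near the centre of its tray. I'll move to look at the pump.

{"api": "drive_tool", "payload": {"plan": [{"rx": 0, "ry": 0, "rz": 0, "x": 0.08, "y": -0.293, "z": 0, "fingers": 1}, {"rx": 0, "ry": 0, "rz": 0, "x": 0.08, "y": -0.293, "z": 0, "fingers": 1}, {"rx": 0, "ry": 0, "rz": 0, "x": 0.08, "y": -0.293, "z": 0, "fingers": 1}, {"rx": 0, "ry": 0, "rz": 0, "x": 0.08, "y": -0.293, "z": 0, "fingers": 1}, {"rx": 0, "ry": 0, "rz": 0, "x": 0.08, "y": -0.293, "z": 0, "fingers": 1}, {"rx": 0, "ry": 0, "rz": 0, "x": 0.08, "y": -0.293, "z": 0, "fingers": 1}, {"rx": 0, "ry": 0, "rz": 0, "x": 0.08, "y": -0.293, "z": 0, "fingers": 1}, {"rx": 0, "ry": 0, "rz": 0, "x": 0.08, "y": -0.293, "z": 0, "fingers": 1}, {"rx": 0, "ry": 0, "rz": 0, "x": 0.08, "y": -0.293, "z": 0, "fingers": 1}], "squeeze": 20}}

```text
time: 17.0
ee_pos: [0.4379, 0.0198, 0.2964]
eef_rot: [0.992, 0.125, -0.0, -0.0]
ft_force: [0.3, 0.5, 0.2]
width: 0.0869
```

```bash
python3 -c "
from h import *
d=shot('wrist','wrist9')
np.savez('wrist9.npz',**{k:np.array(v) for k,v in d.items()})
P=cloud(d);z=d['depth']
print(P[::70,::80].round(3)[:5])
sh([.44,0.02,.25])"
```

```text
[[[ 0.553  0.361 -0.   ]
  [ 0.574  0.277  0.   ]
  [ 0.596  0.194 -0.001]
  [ 0.617  0.111 -0.   ]
  [ 0.635  0.028  0.011]
  [ 0.66  -0.056 -0.   ]
  [ 0.68  -0.139  0.001]]

 [[ 0.482  0.36   0.   ]
  [ 0.504  0.272  0.   ]
  [ 0.527  0.184  0.   ]
  [ 0.549  0.096  0.001]
  [ 0.549  0.02   0.154]
  [ 0.594 -0.08   0.   ]
  [ 0.614 -0.163  0.01 ]]

 [[ 0.401  0.359  0.002]
  [ 0.425  0.266  0.001]
  [ 0.448  0.174 -0.002]
  [ 0.473  0.079 -0.   ]
  [ 0.497 -0.014  0.001]
  [ 0.52  -0.107  0.001]
  [ 0.544 -0.201  0.001]]

 [[ 0.309  0.361 -0.001]
  [ 0.335  0.261  0.   ]
  [ 0.361  0.16   0.001]
  [ 0.386  0.061  0.001]
  [ 0.411 -0.039 -0.001]
  [ 0.437 -0.139  0.001]
  [ 0.463 -0.239  0.   ]]

 [[ 0.457  0.1    0.316]
  [ 0.462  0.08   0.316]
  [ 0.436  0.072  0.269]
  [ 0.288  0.039  0.001]
  [ 0.314 -0.068  0.   ]
  [ 0.462 -0.027  0.269]
  [ 0.488 -0.021  0.317]]]
t 17.05 grasp [0.4379 0.02   0.2454] q [ 9.922e-01  1.249e-01 -1.000e-04 -0.000e+00] w 0.087 F [ 0.61 -0.53  0.29] j [ 0.59 -0.06 -0.7   1.88 -0.04  1.31 -1.42]
[0.44, 0.02, 0.25] -> [ 0.002   0.0005 -0.0046]
```

View pics/wrist9.png

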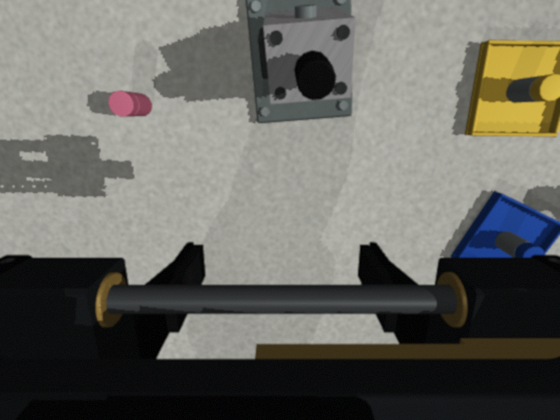

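The pump's upper face is at about (308,60) and the knob at (315,75). I'll fit the face plane, knob and base plate.

```bash
cat > p.py <<'E'
from h import *
from scipy.optimize import least_squares
d=dict(np.load('wrist9.npz'));P=cloud(d);z=d['depth'];hsv=cv2.cvtColor(d['color'],cv2.COLOR_RGB2HSV);V=hsv[...,2]
vv,uu=np.mgrid[:420,:560]
roi=(uu>235)&(uu<370)&(vv<130)&(z>0)
pl=roi&(abs(P[...,2]-.012)<.004)
q=P[pl];print('plate',len(q),cv2.minAreaRect((q[:,:2]*1000).astype(np.float32)),q[:,2].mean())
# upper face: RANSAC-ish plane iteratively, lean prior
fc=roi&(P[...,2]>.085)&(P[...,2]<.135)&(V>70)
q=P[fc]
n0=None
rng=np.random.default_rng(0);best=0
for _ in range(500):
    a=q[rng.choice(len(q),3,False)];n=np.cross(a[1]-a[0],a[2]-a[0]);n/=np.linalg.norm(n)+1e-12
    if n[2]<0:n=-n
    if abs(np.arccos(n[2])-.35)>.12: continue
    i=abs((q-a[0])@n)<.0015
    if i.sum()>best: best=i.sum();inl=i
f=q[inl];c=f.mean(0);n=np.linalg.svd(f-c,full_matrices=False)[2][2];n*=np.sign(n[2])
print('face',len(f),c.round(4),n.round(4),'tilt',np.arccos(n[2]),'yaw of lean',np.degrees(np.arctan2(n[1],n[0])))
# rectangle in face plane
ex=np.cross([0,0,1.],n);ex/=np.linalg.norm(ex);ey=np.cross(n,ex)
allp=P[roi];inface=abs((allp-c)@n)<.003
fp=allp[inface]; print('rect', cv2.minAreaRect((np.c_[(fp-c)@ex,(fp-c)@ey]*1000).astype(np.float32)))
rc=cv2.minAreaRect((np.c_[(fp-c)@ex,(fp-c)@ey]*1000).astype(np.float32))[0]
print('face centre', (c+ex*rc[0]/1000+ey*rc[1]/1000).round(4))
k=roi&(P[...,2]>.12)&(V<60); k&=np.hypot(P[...,0]-.55,P[...,1]-.02)<.04
q=P[k];print('knob',len(q),q.mean(0).round(4),q.min(0).round(3),q.max(0).round(3))
# cap disc : farthest along n
h=(q-c)@n; print('knob height along n pct',np.percentile(h,[2,20,50,80,95,99]).round(4))
t=q[h>np.percentile(h,90)-.003]; xy=np.c_[(t-c)@ex,(t-c)@ey]*1000
ce,ra=cv2.minEnclosingCircle(xy.astype(np.float32)); print('disc',ce,ra,(c+ex*ce[0]/1000+ey*ce[1]/1000+n*np.median((t-c)@n)).round(4))
# full cylinder fit with known radius/pos of scene0, side0, wrist
E
python3 p.py
```

```text
plate 3777 ((574.2373657226562, 31.052478790283203), (124.08772277832031, 110.0748062133789), 18.69180679321289) 0.012410740467024416
face 4100 [0.5652 0.0278 0.1114] [-0.3234 -0.1102  0.9398] tilt 0.34867052789323466 yaw of lean -161.1837539266712
rect ((-0.3095130920410156, -7.105274200439453), (60.69572830200195, 70.14086151123047), 89.82941436767578)
face centre [0.5588 0.0259 0.109 ]
knob 1542 [0.5463 0.0229 0.1507] [0.53  0.005 0.12 ] [0.588 0.056 0.158]
knob height along n pct [0.0192 0.0441 0.0467 0.0474 0.048  0.0484]
disc (-0.7810432314872742, -7.7399702072143555) 13.782841682434082 [0.5429 0.021  0.1529]
```

The fit matches the spec: tilt 0.349 rad, face 60.7 x 70.1 mm, knob top 47–48 mm above the face, mouth height 0.109 m. Next I'll compute the pre-grasp pose.

```bash
cat >> h.py <<'E'
M=np.array([.5588,.0258,.109]); th=np.radians(18.75)
N=np.array([-np.sin(.35)*np.cos(th),-np.sin(.35)*np.sin(th),np.cos(.35)])
ty=np.array([np.sin(th),-np.cos(th),0]); tz=-N; RT=R.from_matrix(np.c_[np.cross(ty,tz),ty,tz])
def pl(*hs):
    s=monitor.read_state(); p=np.array(s['ee_pos']); Q=R.from_quat(s['eef_rot'])
    g=p+Q.apply([0,0,.051]); e=RT.inv().apply(g-M)
    print('t',s['time'],'in bore frame: height',round(-e[2],4),'off x,y',e[:2].round(4),'w',round(s['width'],4),'F(bore axes)',RT.inv().apply(s['ft_force']).round(2),'j',np.round(s['joint_positions'],2))
    rv=(Q.inv()*RT).as_rotvec(); print('turn',(rv/2/np.pi).round(5),'deg',np.degrees(np.linalg.norm(rv)).round(2))
    for h in hs:
        T=M+N*h-RT.apply([0,0,.051]); print(h,'->',Q.inv().apply(T-p).round(4))
E
python3 -c "
from h import *
pl(.14,.11)"
```

```text
t 17.05 in bore frame: height 0.168 off x,y [-0.0625 -0.0334] w 0.087 F(bore axes) [ 0.48  0.7  -0.13] j [ 0.59 -0.06 -0.7   1.88 -0.04  1.31 -1.42]
turn [ 0.00212  0.0557  -0.01211] deg 20.54
0.14 -> [0.0533 0.0294 0.008 ]
0.11 -> [0.0635 0.0286 0.0362]
```

{"api": "drive_tool", "payload": {"plan": [{"rx": 0.0021, "ry": 0.0557, "rz": -0.0121, "x": 0.053, "y": 0.029, "z": 0.008, "fingers": 1}, {"rx": 0.0021, "ry": 0.0557, "rz": -0.0121, "x": 0.053, "y": 0.029, "z": 0.008, "fingers": 1}, {"rx": 0.0021, "ry": 0.0557, "rz": -0.0121, "x": 0.053, "y": 0.029, "z": 0.008, "fingers": 1}, {"rx": 0.0021, "ry": 0.0557, "rz": -0.0121, "x": 0.0635, "y": 0.0285, "z": 0.036, "fingers": 0.9}, {"rx": 0.0021, "ry": 0.0557, "rz": -0.0121, "x": 0.0635, "y": 0.0285, "z": 0.036, "fingers": 0.8}, {"rx": 0.0021, "ry": 0.0557, "rz": -0.0121, "x": 0.0635, "y": 0.0285, "z": 0.036, "fingers": 0.7}, {"rx": 0.0021, "ry": 0.0557, "rz": -0.0121, "x": 0.0635, "y": 0.0285, "z": 0.036, "fingers": 0.7}], "squeeze": 15}}

```text
time: 17.92
ee_pos: [0.5068, 0.009, 0.2616]
eef_rot: [0.971, 0.161, 0.172, -0.028]
ft_force: [0.1, -0.5, -0.5]
width: 0.0628
```

```bash
python3 -c "
from h import *
d=shot('wrist','wrist10')
np.savez('wrist10.npz',**{k:np.array(v) for k,v in d.items()})
pl(.11,.034)"; sed 's/wrist9/wrist10/' p.py > p10.py
```

```text
t 17.975 in bore frame: height 0.111 off x,y [ 0.0009 -0.0008] w 0.0621 F(bore axes) [ 0.75  0.05 -0.2 ] j [ 0.63 -0.08 -0.65  2.01 -0.2   0.87 -1.16]
turn [ 8.0e-05 -1.1e-04  2.5e-04] deg 0.1
0.11 -> [-0.0009  0.0008  0.001 ]
0.034 -> [-0.001   0.0008  0.077 ]
```

View pics/wrist10.png

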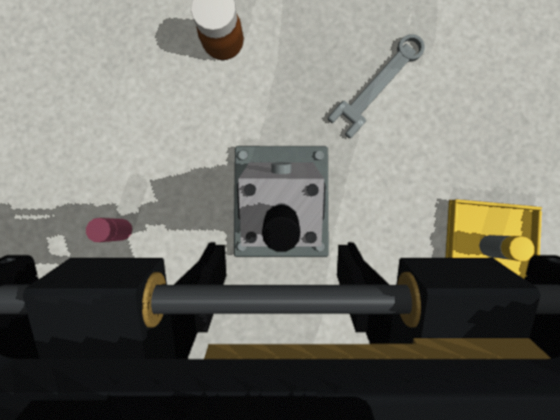

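The knob at (281,228) is centred between the fingers. I'll refine its disc with a quick fit.

```bash
python3 -c "
from h import *
d=dict(np.load('wrist10.npz'));P=cloud(d);V=cv2.cvtColor(d['color'],cv2.COLOR_RGB2HSV)[...,2]
E=RT.inv().apply((P-M).reshape(-1,3)).reshape(P.shape); H=-E[...,2]; rad=np.hypot(E[...,0],E[...,1])
k=(abs(H-.047)<.004)&(rad<.03)&(d['depth']>0)
q=E[k];print('knob top',len(q),cv2.minEnclosingCircle((q[:,:2]*1000).astype(np.float32)),np.median(H[k]))
k=(abs(H)<.003)&(rad<.07)&(d['depth']>0)
q=E[k];print('face',len(q),cv2.minAreaRect((q[:,:2]*1000).astype(np.float32)),np.median(H[k]))
"
```

```text
knob top 1126 ((-0.48765066266059875, -0.34912338852882385), 13.818601608276367) 0.04693852732324991
face 4019 ((0.3847770690917969, -0.18441390991210938), (60.37205505371094, 70.11897277832031), 0.005479775834828615) 7.425828100690033e-05
```

{"api": "drive_tool", "payload": {"plan": [{"rx": 0, "ry": 0, "rz": 0, "x": -0.001, "y": 0.0005, "z": 0.03, "fingers": 0.7}, {"rx": 0, "ry": 0, "rz": 0, "x": -0.001, "y": 0.0005, "z": 0.055, "fingers": 0.7}, {"rx": 0, "ry": 0, "rz": 0, "x": -0.001, "y": 0.0005, "z": 0.07, "fingers": 0.7}, {"rx": 0, "ry": 0, "rz": 0, "x": -0.001, "y": 0.0005, "z": 0.077, "fingers": 0.7}, {"rx": 0, "ry": 0, "rz": 0, "x": -0.001, "y": 0.0005, "z": 0.077, "fingers": 0.7}, {"rx": 0, "ry": 0, "rz": 0, "x": -0.001, "y": 0.0005, "z": 0.077, "fingers": 0.7}], "squeeze": 15}}

```text
time: 18.73
ee_pos: [0.531, 0.0166, 0.1886]
eef_rot: [0.971, 0.161, 0.172, -0.028]
ft_force: [-0.1, 0.1, -0.0]
width: 0.0608
```

```bash
python3 -c "
from h import *
pl(.034)"
```

```text
t 18.725 in bore frame: height 0.0339 off x,y [-0.0001 -0.0002] w 0.0608 F(bore axes) [-0.11 -0.09  0.  ] j [ 0.6   0.08 -0.68  2.04 -0.05  0.69 -1.28]
turn [ 8.0e-05 -1.6e-04  2.3e-04] deg 0.1
0.034 -> [ 0.0002  0.0002 -0.0001]
```

{"api": "drive_tool", "payload": {"plan": [{"rx": 0, "ry": 0, "rz": 0, "x": 0, "y": 0, "z": 0, "fingers": 0.5}, {"rx": 0, "ry": 0, "rz": 0, "x": 0, "y": 0, "z": 0, "fingers": 0.4}, {"rx": 0, "ry": 0, "rz": 0, "x": 0, "y": 0, "z": 0, "fingers": 0.2}, {"rx": 0, "ry": 0, "rz": 0, "x": 0, "y": 0, "z": 0, "fingers": 0.2}, {"rx": 0, "ry": 0, "rz": 0, "x": 0, "y": 0, "z": 0, "fingers": 0.2}, {"rx": 0, "ry": 0, "rz": 0, "x": 0, "y": 0, "z": 0, "fingers": 0.2}, {"rx": 0, "ry": 0, "rz": 0, "x": 0, "y": 0, "z": 0, "fingers": 0.2}], "squeeze": 15}}

```text
time: 19.6
ee_pos: [0.5308, 0.0168, 0.1879]
eef_rot: [0.971, 0.161, 0.172, -0.028]
ft_force: [-0.5, 1.0, 0.9]
width: 0.0277
```

```bash
python3 -c "
from h import *
pl(.034)"
```

```text
t 19.6 in bore frame: height 0.0332 off x,y [-0.0006 -0.0005] w 0.0277 F(bore axes) [ 0.21 -1.14 -0.87] j [ 0.6   0.08 -0.68  2.04 -0.05  0.69 -1.28]
turn [-4.0e-05 -4.0e-05  2.3e-04] deg 0.09
0.034 -> [ 0.0006  0.0005 -0.0008]
```

The knob is gripped (27.7 mm opening) with little side force. I'll draw slowly and check force and pose along the way.

{"api": "drive_tool", "payload": {"plan": [{"rx": 0, "ry": 0, "rz": 0, "x": 0, "y": 0, "z": -0.002, "fingers": 0.2}, {"rx": 0, "ry": 0, "rz": 0, "x": 0, "y": 0, "z": -0.005, "fingers": 0.2}, {"rx": 0, "ry": 0, "rz": 0, "x": 0, "y": 0, "z": -0.008, "fingers": 0.2}, {"rx": 0, "ry": 0, "rz": 0, "x": 0, "y": 0, "z": -0.011, "fingers": 0.2}, {"rx": 0, "ry": 0, "rz": 0, "x": 0, "y": 0, "z": -0.014, "fingers": 0.2}, {"rx": 0, "ry": 0, "rz": 0, "x": 0, "y": 0, "z": -0.014, "fingers": 0.2}], "squeeze": 15}}

```text
time: 20.35
ee_pos: [0.5262, 0.0151, 0.2013]
eef_rot: [0.971, 0.161, 0.172, -0.028]
ft_force: [-0.0, 1.3, -0.7]
width: 0.0274
```

```bash
python3 -c "
from h import *
shot('side','side11');d=shot('wrist','wrist11')
pl(.034)"
```

```text
t 20.45 in bore frame: height 0.0473 off x,y [-0.0006 -0.0003] w 0.0281 F(bore axes) [ 0.07 -1.15  0.54] j [ 0.61  0.05 -0.68  2.04 -0.08  0.72 -1.26]
turn [ 1.0e-05 -3.0e-05  2.2e-04] deg 0.08
0.034 -> [0.0006 0.0003 0.0133]
```

View pics/wrist11.png

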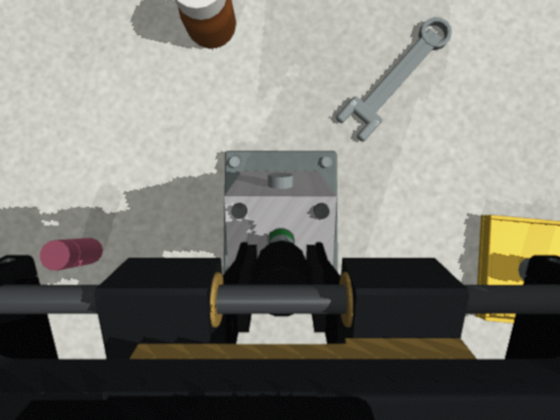

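The plunger follows, with green showing at (281,236) and forces around 1 N. I'll draw another 20.5 mm.

{"api": "drive_tool", "payload": {"plan": [{"rx": 0, "ry": 0, "rz": 0, "x": 0, "y": 0, "z": -0.003, "fingers": 0.2}, {"rx": 0, "ry": 0, "rz": 0, "x": 0, "y": 0, "z": -0.006, "fingers": 0.2}, {"rx": 0, "ry": 0, "rz": 0, "x": 0, "y": 0, "z": -0.009, "fingers": 0.2}, {"rx": 0, "ry": 0, "rz": 0, "x": 0, "y": 0, "z": -0.012, "fingers": 0.2}, {"rx": 0, "ry": 0, "rz": 0, "x": 0, "y": 0, "z": -0.015, "fingers": 0.2}, {"rx": 0, "ry": 0, "rz": 0, "x": 0, "y": 0, "z": -0.018, "fingers": 0.2}, {"rx": 0, "ry": 0, "rz": 0, "x": 0, "y": 0, "z": -0.02, "fingers": 0.2}, {"rx": 0, "ry": 0, "rz": 0, "x": 0, "y": 0, "z": -0.0205, "fingers": 0.2}, {"rx": 0, "ry": 0, "rz": 0, "x": 0, "y": 0, "z": -0.0205, "fingers": 0.2}, {"rx": 0, "ry": 0, "rz": 0, "x": 0, "y": 0, "z": -0.0205, "fingers": 0.2}, {"rx": 0, "ry": 0, "rz": 0, "x": 0, "y": 0, "z": -0.0205, "fingers": 0.2}, {"rx": 0, "ry": 0, "rz": 0, "x": 0, "y": 0, "z": -0.0205, "fingers": 0.2}], "squeeze": 15}}

```text
time: 21.95
ee_pos: [0.5195, 0.0129, 0.2202]
eef_rot: [0.971, 0.161, 0.172, -0.028]
ft_force: [-0.4, -0.7, -1.3]
width: 0.028
```

```bash
cat > c.py <<'E'
from h import *
for c in ('wrist','scene','side'):
    d=shot(c,c+'12'); np.savez(c+'12.npz',**{k:np.array(v) for k,v in d.items()})
pl(.034)
d=dict(np.load('wrist12.npz'));P=cloud(d);hs=cv2.cvtColor(d['color'],cv2.COLOR_RGB2HSV)
E=RT.inv().apply((P-M).reshape(-1,3)).reshape(P.shape);H=-E[...,2]
near=(np.hypot(E[...,0],E[...,1])<.014)&(H>-.003)&(H<.06)&(d['depth']>0)
g=near&(hs[...,0]>40)&(hs[...,0]<90)&(hs[...,1]>80)
rd=near&((hs[...,0]<8)|(hs[...,0]>172))&(hs[...,1]>120)
print('green H',g.sum(),np.percentile(H[g],[1,99]).round(4),'red',rd.sum())
for c in ('scene','side'):
    d=dict(np.load(c+'12.npz'));P=cloud(d);hs=cv2.cvtColor(d['color'],cv2.COLOR_RGB2HSV);z=d['depth']>0
    for n,(x,y),a,b in (('blue',(.434,-.283),98,130),('yellow',(.607,-.2145),18,34)):
        m=z&(np.hypot(P[...,0]-x,P[...,1]-y)<.05)&(P[...,2]>.049)&(P[...,2]<.06)&(hs[...,0]>=a)&(hs[...,0]<=b)
        print(c,n,m.sum(),P[m].mean(0).round(4) if m.any() else None)
    for n in ('solvent_bottle','amber_jar','wrench'):
        print(n,[(np.round(q['centre'],3).tolist(),round(q['confidence'],2)) for q in nets.find_in(n,c)][:1])
i=cv2.imread('pics/scene12.png');a=cv2.resize(i[120:300,190:370],(400,400))
i=cv2.imread('pics/wrist12.png');b=cv2.resize(i[140:280,200:380],(400,311));b=cv2.copyMakeBorder(b,0,89,0,0,0)
cv2.imwrite('pics/crop12.png',np.hstack([a,b]))
E
python3 c.py
```

```text
t 22.1 in bore frame: height 0.0677 off x,y [-0.0007 -0.0004] w 0.0278 F(bore axes) [-0.07 -0.11  1.35] j [ 0.62  0.01 -0.68  2.03 -0.13  0.77 -1.22]
turn [-2.0e-05 -2.0e-05  2.2e-04] deg 0.08
0.034 -> [0.0007 0.0004 0.0337]
green H 233 [0.0089 0.0287] red 0
scene blue 55 [ 0.4363 -0.2824  0.0541]
scene yellow 70 [ 0.6085 -0.2138  0.0541]
solvent_bottle [([0.539, -0.429, 0.081], 0.71)]
amber_jar [([0.747, 0.177, 0.06], 0.85)]
wrench [([0.749, -0.031, 0.006], 0.96)]
side blue 68 [ 0.434  -0.2867  0.0533]
side yellow 60 [ 0.6066 -0.2182  0.0528]
solvent_bottle [([0.524, -0.476, 0.101], 0.63)]
amber_jar [([0.738, 0.148, 0.039], 0.5)]
wrench [([0.748, -0.033, 0.006], 0.7)]
```

View pics/crop12.png

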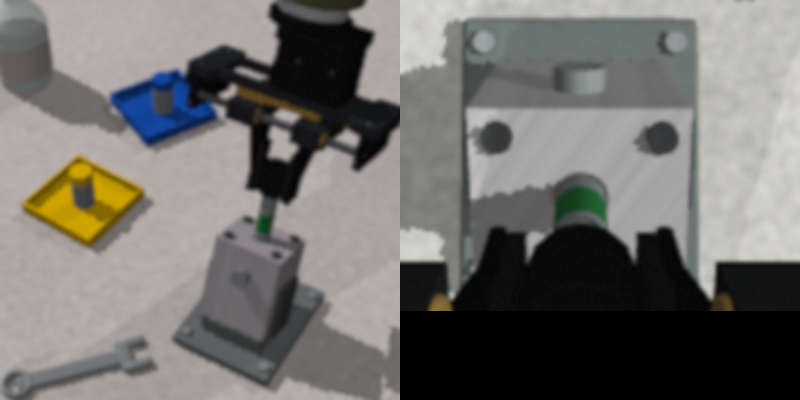

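View pics/side12.png

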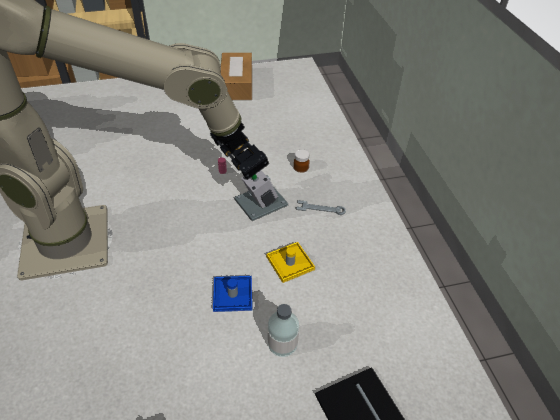

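The green band sits 8.9–28.7 mm above the face, so the draw is about 34.7 mm. No red shows. Both valves are upright in their trays, and the bottle, jar and wrench haven't moved. I'll hand the job in.

```bash
python3 -c "
from h import *
pl(); print(workorder.close_job()); pl()"
```

```text
t 22.4 in bore frame: height 0.0677 off x,y [-0.0007 -0.0004] w 0.0277 F(bore axes) [-1.77  0.35  0.86] j [ 0.62  0.01 -0.68  2.03 -0.13  0.77 -1.22]
turn [-3.0e-05 -2.0e-05  2.3e-04] deg 0.08
the job is handed in; nothing more can be done
None
the job is handed in; nothing more can be done
```

The job is handed in at about 22.4 s of the 70 s allowed; no verdict was reported.

- **Valves:** Both are released upright, each near the centre of its own tray. Cap positions are within about 5 mm of the tray centres in both overview cameras. The pink look-alike was not touched.
- **Plunger:** It is held by the knob with 15 N set, drawn about 34.5 mm along the bore. The wrist camera shows the green band 8.9–28.7 mm above the pump head's face, which means 34.7 mm, and no red. The gripper is in line with the bore to 0.1° and 0.8 mm, and every wrist force I read during the draw was under 2 N.
- **Bystanders:** The bottle, jar and wrench are within about 6 mm of where they were first detected, which is about the detection error.

One move call was refused as invalid before anything moved, and I resent it with all fields filled in. No final check failed. The only disagreements were small ones: up to about 5 mm between cameras on tray and cap positions.

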